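# Fit and hold down the guide plate of a hinged punching jig

## Task

Close the hinged upper half of the wooden punching jig onto its lower half. Then take the metal guide plate by its handle, set it square on the jig so that the socket hidden under the plate drops over the jig's locating pin, and press it down against the spring until it lies flush on the wooden frame. Finish while still holding the plate pressed down by its handle, and leave the other things on the desk where they are.

Things in the scene. Friction and masses are not known exactly. Their poses are not given: they have to be found in the camera images.
- jig: lower half of the wooden punching jig, fixed to the desk: an open tray 140 (x) x 130 (y) x 24 mm. Origin: centre of its underside, on the desk; z up, +x towards the hinge. A steel locating pin stands upright on its centre line through the origin. With the upper half shut the jig's flat top is 40 mm above the desk
- jig_lid (a joint): angle of the hinged upper half, a wooden frame 140x130x16 mm with a 70 (x) x 64 (y) mm window and a brass tab 12 mm deep on its front edge; 0 = shut, edge on edge with the lower half; grows as it opens upward, stop at 1.7. The stiff hinge keeps it where it is left; about 1 to 4 N on the front bar shuts it
- lid_hinge (a point): middle of the hinge axis, 70 mm in jig +x from the jig's centre and 24 mm above the desk; the axis runs along jig y. When shut the upper half reaches from here 140 mm towards jig -x
- lid_front (a point): point on the outer (when shut, upper) face of the upper half, in the middle of its 35 mm wide front bar, 125 mm from the hinge axis; when shut it is 40 mm above the desk. Its z axis is the outward normal of that face
- pin_tip (a point): tip of the steel locating pin, 58 mm above the desk; pin diameter 12 mm, its top 5 mm coned to 6 mm diameter. With the upper half shut the tip stands 18 mm above the jig's top, in the middle of the window
- spring_pad (a joint): how far the round steel pad (44 mm diameter) around the pin is pressed down; 0 = up, its top 8 mm above the shut jig's top and 10 mm below the pin tip; 0.008 = fully down, level with the jig's top. Spring: about 5 N to start, 12 N fully down (the unpressed plate's own weight does not move it)
- guide_plate: loose aluminium plate 100 (x) x 90 (y) x 12 mm, 0.17-0.35 kg, flat on the desk. On it a boss 60 (x) x 34 (y) mm up to 22 mm, and on that a wooden handle 60 (x) x 22 (y) mm, 22 to 58 mm above the underside. Origin: centre of the underside = mouth of a hidden round blind socket, 15 mm wide, 22 mm deep; z up. Seats with its x along the jig's x, either way round
- wax_block: small yellow scored beeswax block, 35x55x18 mm; a bystander, to be left alone. Origin: centre of its underside
- thread_spool_3: spool of pale thread, 51x77x52 mm; a bystander, to be left alone. Origin: centre of its underside
- awl_1: awl with a turned wooden handle, 26x156x25 mm; a bystander, to be left alone. Origin: centre of its underside
- sanding_block: brown cork sanding block, 41x76x25 mm; a bystander, to be left alone. Origin: centre of its underside
Mind the look-alikes: they are no part of the job. Leave any purple look-alike of the guide_plate alone.

How it is judged (in metres and radians):
On the way, in this order (a step that is already met when the one before it is completed fails the run):
1. the upper half of the jig is shut (value of joint jig_lid below 0.03 rad), for 0.2 s.
2. the plate has dropped over the pin, with the upper half still shut (value of joint jig_lid below 0.03 rad and horizontal distance between guide_plate and pin_tip below 0.0035 m and angle between the x axis of guide_plate and the x axis of jig, either way round below 0.13 rad and angle between guide_plate's own z axis and vertical below 0.06 rad and z of guide_plate in the frame of jig below 0.0505 m), for 0.2 s.
At the end, for the whole second after the job is handed in: Upper half shut (below 0.03 rad); plate on the pin (centres within 3.5 mm), square with the jig within 0.13 rad either way round, level within 0.06 rad, within 2 mm of the frame's top with the spring pad pressed over 6 mm, at rest, and the fingers still holding it there (over 2 N) (value of joint jig_lid below 0.03 rad and horizontal distance between guide_plate and pin_tip below 0.0035 m and angle between the x axis of guide_plate and the x axis of jig, either way round below 0.13 rad and angle between guide_plate's own z axis and vertical below 0.06 rad and value of joint spring_pad above 0.006 m and z of guide_plate in the frame of jig below 0.042 m and contact force between the fingers and guide_plate above 2 N and linear speed of guide_plate below 0.02 m/s); the arm keeps its last pose, push and grip.
It fails at once if a bystander (wax block, thread spool, awl, sanding block) is moved more than 30 mm (distance of any of wax_block, thread_spool_3, awl_1, sanding_block from where it was at the start of the episode above 0.03 m).
It also fails if it takes over 56 s, if anything falls off the work surface, if the arm or the gripper's body presses on something with over 40 N, if the wrist force passes 120 N, or if a joint passes its speed limit or range.

## Robot

A 7-joint arm with a two-finger parallel gripper is mounted at the origin on the work surface; the furniture and walls round the work are solid. World frame = base frame: x ahead of the robot, y to its left, z up, the work surface at z = 0. Lengths are in mm, angles in rad, forces in N, time in s.
With the tool pointing down it reaches from about 350 to 900 mm from the base axis. Payload 19.9 kg.
Tool frame: the origin (TCP) lies midway between the tips of the shut fingers; the grasp point (between the pads) lies 19 mm behind it; z points along the fingers, y is the direction in which the jaws open and shut (so a half turn about z gives the same grasp; the last joint's range is limited). The gripper opens to 94 mm and grips with 3 to 60 N. Pads are 16 mm wide; open, the fingers measure 119 mm over their backs; the gripper's body (75 mm by 177 mm) begins 78 mm behind the grasp point.
Start: joints at [1.177, 0.417, -0.01, 1.614, 0.005, 1.111, -0.053], TCP at [215.947, -586.486, 205.425] pointing down, gripper open.
Joint ranges: [-2.81, 2.81], [-0.39, 2.02], [-1.27, 1.25], [0.06, 2.57], [-1.19, 4.33], [0.19, 2], [-2.82, 2.82]. Speed limits (rad/s): [1.89, 1.89, 2.39, 2.39, 3.01, 3.01, 3.01].

## Interface

Orientations are given as a unit quaternion [w, x, y, z].
In Python, from plant import ctrl gives the robot as it stands.
- The arm moves only by the tool send_rows, never from a script. Its argument "plan" is a list of rows, each a list of 7 numbers: the shift along the tool's x, y, z in m, then the turn, a rotation vector about the tool's x, y, z in rad, then the closure, from -1 (fully open) to 1 (shut). In form: [[tx, ty, tz, ax, ay, az, hand], ...]. A call has 1 to 10 rows; each row shifts and turns the pose as measured when the row begins, along the tool's axes as they then stand; what a row does not reach is not made up. A row lasts 1/12 s, in which the tool goes at most 41.7 mm and 7.16 degrees, less where a joint would pass 70% of its speed; a pose out of reach is approached as far as the arm can. A call is refused whole if a number of a shift passes 0.0417 or a number of a turn 0.125, either way. A call with a gripper value outside its range is refused whole. The fingers move at their own pace and stop on an object; "grip_force" is the grip in N (left out, the last holds). Time passes only in rows, so rows that do not move let the fingers close. It gives the time, the measured TCP pose, the force and the opening at its end, in the units of the state.
- ctrl.state(): the state, without advancing time (a new reading comes with each control period).
- ctrl.capture(name): name is "scene" or "top" or "wrist"; returns a dict with "image" (400x640x3 uint8, blue, green, red), "fov_y" (degrees; the focal length in pixels is half the picture's height over the tangent of half this angle, whatever the lens; pixels are square), "cx", "cy" (the principal point, pixels), "k1" (the pictures are not rectified: a ray, as slopes to the right and down, at radius r is drawn at 1 + k1 r^2 times it, then the intrinsics apply), "rvec" (rotation vector, rad) and "tvec" (3), from world to camera coordinates, as OpenCV has them; the wrist camera has in their place "T_tool_cam" (4x4, takes a point from camera to tool coordinates, whose origin is the TCP and whose axes are the flange's). Camera axes: x right, y down, z forward; pixel columns grow to the right and rows downward; lengths in mm; the calibration is good to about 2 mm. A picture is of the moment at which its call begins: read the wrist's pose just before it. There is no depth.
- ctrl.job_done(): hands the job in, once; it reports no verdict.
The state is a dict: "time_s": time; "joints": joint angles; "joint_vel": joint speeds; "joint_torque": joint torques, N m; "eef_pos": TCP position; "orientation": TCP orientation; "contact_force": force on the tool from outside, world axes, zero at the start; "wrist_torque": the same for the moment, N m; "width": finger opening in mm.
Only numpy, scipy, OpenCV 4.12 (cv2) and the standard library are available. Lean on these libraries where they do the work, as an engineer would, in place of code of your own. Each camera call takes 0.05 s, during which the arm holds its last target.

## Working session

There is one attempt and no reset: what is moved stays moved. The work goes in short steps, Python scripts to look and compute and a tool call to move; the robot and the scene stay as the last step left them, time stands still between calls to the robot, and variables do not carry over. Pictures are saved under pics/ and viewed, and the job is handed in when it is done.

Besides the shell and the picture viewer there is one more tool, called after "Emit:" as a command line: name --pt "numbers of a row" for each row, then --argument value for the rest. send_rows: Moves the arm, as the interface text tells. Its arguments: {"type":"object","properties":{"plan":{"type":"array"},"grip_force":{"type":"number"}},"required":["plan"]}

```bash
mkdir -p pics; ls
cat > h.py <<'E'
import numpy as np, cv2
from scipy.spatial.transform import Rotation as R
from plant import ctrl
def snap(n,fn):
    s=ctrl.state(); c=ctrl.capture(n); cv2.imwrite('pics/'+fn,c['image']); return s,c
def K(c):
    h,w=c['image'].shape[:2]; f=h/2/np.tan(np.radians(c['fov_y'])/2); return np.array([[f,0,c['cx']],[0,f,c['cy']],[0,0,1.]])
def Rs(s):
    q=s['orientation']; return R.from_quat([q[1],q[2],q[3],q[0]]).as_matrix()
def ext(c,s=None):
    # cam->world R, origin
    if 'rvec' in c:
        A=R.from_rotvec(np.ravel(c['rvec'])).as_matrix(); return A.T, -A.T@np.ravel(c['tvec'])
    T=np.array(c['T_tool_cam']); A=Rs(s); return A@T[:3,:3], A@T[:3,3]+np.array(s['eef_pos'])
def ray(c,uv,s=None):
    d=cv2.undistortPoints(np.array(uv,float).reshape(-1,1,2),K(c),np.array([c['k1'],0,0,0.])).reshape(-1,2)
    A,o=ext(c,s); return o,(A@np.c_[d,np.ones(len(d))].T).T
def onz(c,uv,z,s=None):
    o,d=ray(c,uv,s); z=np.asarray(z,float); return o+d*((z-o[2])/d[:,2])[:,None]
def proj(c,P,s=None):
    A,o=ext(c,s); p=(A.T@(np.array(P,float).reshape(-1,3)-o).T).T
    return cv2.projectPoints(p,np.zeros(3),np.zeros(3),K(c),np.array([c['k1'],0,0,0.]))[0].reshape(-1,2)
def tri(L):
    # list of (c,uv,s)
    M=np.zeros((3,3));b=np.zeros(3)
    for c,uv,s in L:
        o,d=ray(c,[uv],s); d=d[0]/np.linalg.norm(d[0]); P=np.eye(3)-np.outer(d,d); M+=P;b+=P@o
    return np.linalg.solve(M,b)
def save(fn,s,c):
    import pickle; pickle.dump((s,c),open(fn,'wb'))
def load(fn):
    import pickle; return pickle.load(open(fn,'rb'))
E
python3 - <<'E'
from h import *
for n in ('scene','top','wrist'):
    s,c=snap(n,n+'0.png'); save(n+'0.pkl',s,c); A,o=ext(c,s); print(n,o.round(),A[:,2].round(2),c['fov_y'],c['k1'])
print(s)
E
```

```text
pics
scene [-27. 751. 540.] [ 0.51 -0.74 -0.44] 57.533915967646024 -0.0017685390905321295
top [ 372.  -30. 1174.] [ 0.13  0.   -0.99] 45.20380778893302 -0.01530554449067458
wrist [ 293. -558.  384.] [-0.27 -0.1  -0.96] 62.761778478250186 -0.023444307455445113
{'time_s': 0.1, 'joints': array([ 1.17649101,  0.41788169, -0.01034491,  1.61408448,  0.00467509,
        1.11069875, -0.05300452]), 'joint_vel': array([-0.00054194,  0.00048192,  0.00069111, -0.00186365, -0.00157207,
       -0.00047709,  0.00113266]), 'joint_torque': array([ 3.85286730e-04, -8.52592206e+01,  6.39670137e-01, -4.26692426e+01,
       -4.88675642e-02,  1.64570217e-02,  1.32310715e-04]), 'eef_pos': array([ 215.86607373, -586.19207471,  204.92038496]), 'orientation': array([-5.11588730e-04,  9.84478537e-01,  1.75504230e-01, -1.13608224e-04]), 'contact_force': array([-0.21006032,  0.73618806, -0.4911281 ]), 'wrist_torque': array([-0.01198834, -0.03685432,  0.01881528]), 'width': 93.82475220333158}
```

View pics/top0.png

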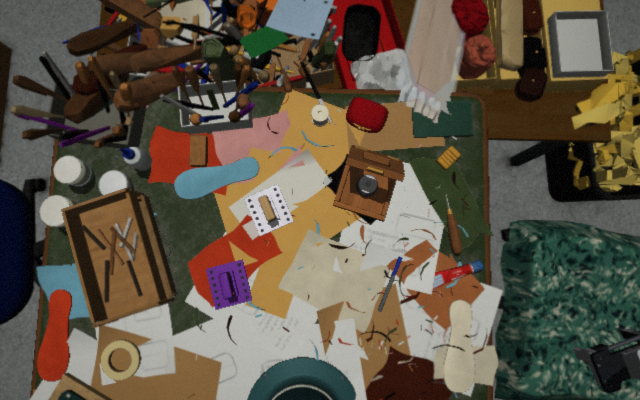

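View pics/scene0.png

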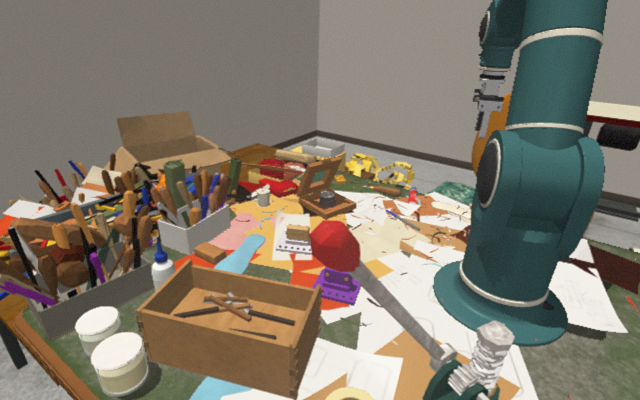

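View pics/wrist0.png

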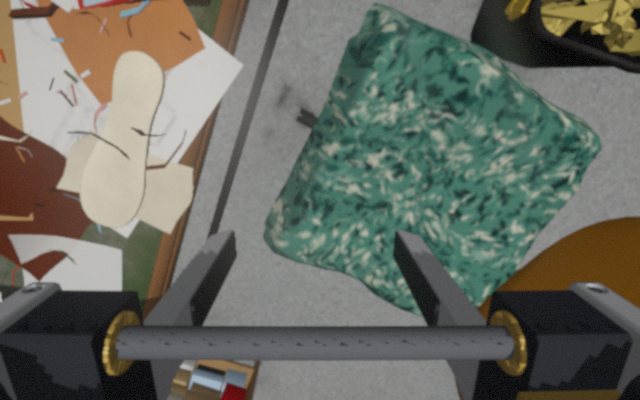

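The top view shows the jig near (368,183) with its lid open away from the robot. The real plate, with a wooden handle, is near (267,210), and the purple decoy is at (229,284). I'll enlarge both.

Run:
```python
import cv2
a=cv2.imread('pics/top0.png')[130:250,220:420]; cv2.imwrite('pics/top0z.png',cv2.resize(a,None,fx=4,fy=4,interpolation=cv2.INTER_CUBIC))
a=cv2.imread('pics/scene0.png')[140:270,240:400]; cv2.imwrite('pics/scene0z.png',cv2.resize(a,None,fx=4.6,fy=4.6,interpolation=cv2.INTER_CUBIC))
```

```text
(no output)
```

View pics/top0z.png

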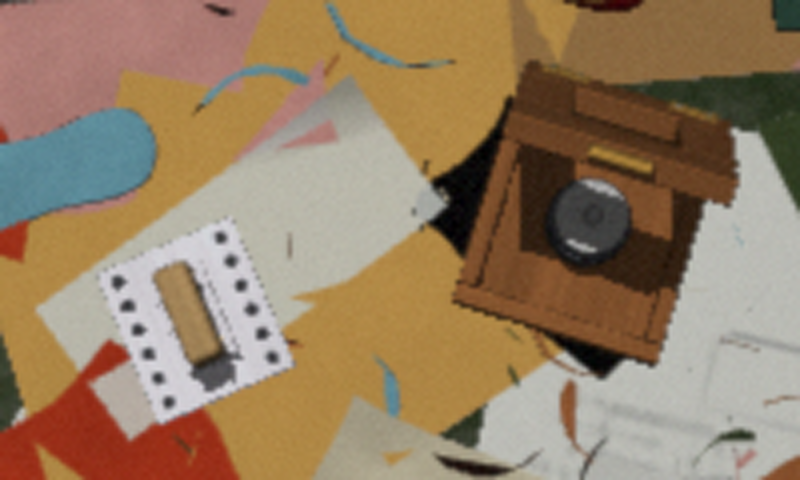

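View pics/scene0z.png

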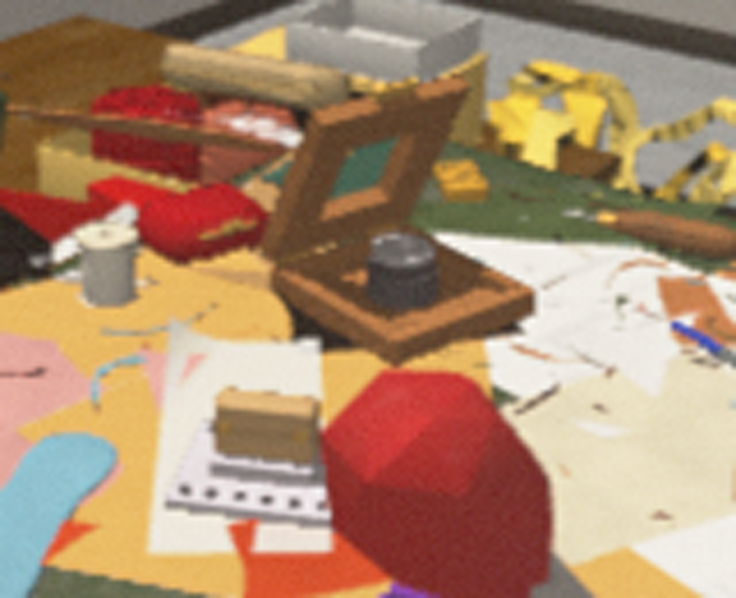

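Run:
```python
from h import *
s,c=load('top0.pkl')
f=lambda l:[(220+x/4-.4,130+y/4-.4) for x,y in l]
J=onz(c,f([(457,298),(658,362)]),24); print('jig front corners z24',J.round(1), np.linalg.norm(J[1]-J[0]))
P=onz(c,f([(594,214)]),58); print('pin',P.round(1))
y=J[0]-J[1]; y/=np.linalg.norm(y); x=np.array([y[1],-y[0],0]); print('yaw',np.arctan2(x[1],x[0]),x)
cen=J.mean(0)+70*x; print('centre',cen)
G=onz(c,f([(100,270),(232,216),(295,366),(163,425)]),12); print('plate',G.round(1),G.mean(0).round(1),[np.linalg.norm(G[i]-G[i-1]).round(1) for i in range(4)])
H=onz(c,f([(155,270),(187,261),(220,357),(190,367)]),58); print('handle',H.round(1),H.mean(0).round(1),[np.linalg.norm(H[i]-H[i-1]).round(1) for i in range(4)])
pin=P[0].copy()
for th in (0.8,1,1.2,1.4,1.6,1.7):
    hg=np.array([pin[0],pin[1],24])+70*x
    fr=hg-140*np.cos(th)*x+np.array([0,0,140*np.sin(th)])
    o=fr+16*(np.sin(th)*x+np.array([0,0,np.cos(th)]))
    uv=np.r_[proj(c,[fr+65*y,fr-65*y,fr,o+65*y,o-65*y])]; print(th,((uv-[219.6,129.6])*4).round())
print(((proj(c,[hg+65*y,hg-65*y])-[219.6,129.6])*4).round())
```

```text
jig front corners z24 [[ 497.2  -61.4   24. ]
 [ 461.4 -182.6   24. ]] 126.37004913843307
pin [[ 544.9 -140.    58. ]]
yaw -0.2874513732056471 [ 0.95896955 -0.28350909  0.        ]
centre [ 546.4123535  -141.85657495   24.        ]
plate [[510.7 155.9  12. ]
 [545.8  76.7  12. ]
 [454.9  35.5  12. ]
 [417.5 114.   12. ]] [482.2  95.5  12. ] [np.float64(102.2), np.float64(86.7), np.float64(99.8), np.float64(87.0)]
handle [[505.9 116.4  58. ]
 [511.7  97.9  58. ]
 [455.9  76.6  58. ]
 [449.6  93.9  58. ]] [480.8  96.2  58. ] [np.float64(60.6), np.float64(19.4), np.float64(59.7), np.float64(18.3)]
0.8 [[479. 207.]
 [704. 279.]
 [591. 243.]
 [486. 184.]
 [714. 256.]]
1 [[492. 164.]
 [721. 237.]
 [606. 200.]
 [501. 138.]
 [731. 211.]]
1.2 [[507. 117.]
 [738. 190.]
 [622. 153.]
 [516.  89.]
 [748. 162.]]
1.4 [[523.  67.]
 [755. 140.]
 [639. 104.]
 [532.  39.]
 [764. 112.]]
1.6 [[539.  18.]
 [770.  91.]
 [654.  54.]
 [547.  -9.]
 [778.  63.]]
1.7 [[546.  -5.]
 [777.  67.]
 [661.  31.]
 [555. -31.]
 [784.  40.]]
[[520.  82.]
 [724. 146.]]
```

The lid is at about 1.15 rad and the measured sizes agree with those given: jig width 126 of 130, plate 101x87, pin within 3 mm of the tray centre. I'll lift and turn the tool so its x lies along jig x, with the fingers shut.

Emit:
send_rows --pt "0 0 -0.02 0 0 0.08 1" --pt "0 0 -0.02 0 0 0.08 1" --pt "0 0 -0.02 0 0 0.08 1" --pt "0 0 -0.02 0 0 0.08 1" --pt "0 0 -0.02 0 0 0.08 1" --pt "0 0 -0.02 0 0 0.08 1" --pt "0 0 0 0 0 0.08 1" --pt "0 0 0 0 0 0.08 1" --grip_force 20

```text
time_s: 0.82
eef_pos: [215.1, -584.8, 327.7]
orientation: [-0.003, 0.988, -0.156, -0.002]
contact_force: [0.2, -1.1, -1.1]
width: 44.2
```

```bash
cat >> h.py <<'E'
def go(t,yaw=None):
    s=ctrl.state(); A=Rs(s); d=A.T@(np.array(t,float)-s['eef_pos']); print('pos',np.round(s['eef_pos'],1),'yaw %.3f'%np.arctan2(A[1,0],A[0,0]),'tilt',A[:2,2].round(4),'F',np.round(s['contact_force'],1),'w %.1f'%s['width'],'t %.2f'%s['time_s'],'delta tool mm',d.round(1))
    if yaw is not None: print('az',((np.arctan2(A[1,0],A[0,0])-yaw+np.pi/2)%np.pi-np.pi/2).round(3))
E
python3 - <<'E'
from h import *
go([480,-60,320],-.287)
E
```

```text
pos [ 215.1 -584.8  327.7] yaw -0.313 tilt [-0.0024  0.0072] F [ 0.2 -1.1 -1.1] w 44.2 t 0.82 delta tool mm [  90.2 -580.9   10.8]
az -0.026
```

Emit:
send_rows --pt "0.007 -0.04 0 0 0 0 1" --pt "0.007 -0.04 0 0 0 0 1" --pt "0.007 -0.04 0 0 0 0 1" --pt "0.007 -0.04 0 0 0 0 1" --pt "0.007 -0.04 0 0 0 0 1" --pt "0.007 -0.04 0 0 0 0 1" --pt "0.007 -0.04 0 0 0 0 1" --pt "0.007 -0.04 0 0 0 0 1" --pt "0.007 -0.04 0 0 0 0 1" --pt "0.007 -0.04 0 0 0 0 1"

```text
time_s: 1.65
eef_pos: [406.6, -221.9, 326.7]
orientation: [-0.002, 0.986, -0.166, -0.004]
contact_force: [1.5, -0.6, 0.1]
width: 0.1
```

Run:
```python
from h import *
go([480,-115,330],-.287)
```

```text
pos [ 406.6 -221.9  326.7] yaw -0.333 tilt [-0.0069  0.0058] F [ 1.5 -0.6  0.1] w 0.1 t 1.65 delta tool mm [  34.4 -125.    -3.1]
az -0.046
```

Emit:
send_rows --pt "0.009 -0.035 0 0 0 -0.012 1" --pt "0.009 -0.035 0 0 0 -0.012 1" --pt "0.009 -0.035 0 0 0 -0.012 1" --pt "0.009 -0.02 0 0 0 -0.012 1" --pt "0 0 0 0 0 0 1" --pt "0 0 0 0 0 0 1"

```text
time_s: 2.15
eef_pos: [484.1, -98.9, 327.0]
orientation: [-0.003, 0.991, -0.135, -0.004]
contact_force: [-0.7, -1.1, -0.0]
width: 0.0
```

Run:
```python
from h import *
go([480,-115,330],-.287)
s,c=snap('wrist','w1.png'); save('w1.pkl',s,c)
```

```text
pos [484.1 -98.9 327. ] yaw -0.272 tilt [-0.0062  0.0069] F [-0.7 -1.1 -0. ] w 0.0 t 2.15 delta tool mm [ 0.3 16.6 -3.1]
az 0.015
```

View pics/w1.png

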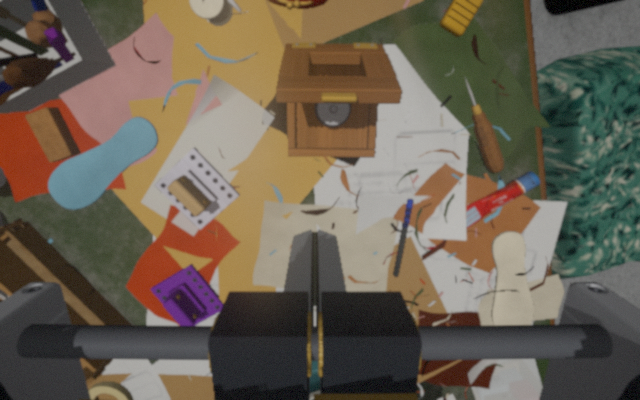

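The wrist view shows the jig with front corners at about (288,156) and (375,157), the lid's free edge at about (277,95)-(400,101), and the pin at about (333,110). The plate is at about (197,190). I'll zoom in and triangulate against the top view.

Run:
```python
import cv2
a=cv2.imread('pics/w1.png')[30:230,140:420]; cv2.imwrite('pics/w1z.png',cv2.resize(a,None,fx=2.85,fy=2.85,interpolation=cv2.INTER_CUBIC))
```

```text
(no output)
```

View pics/w1z.png

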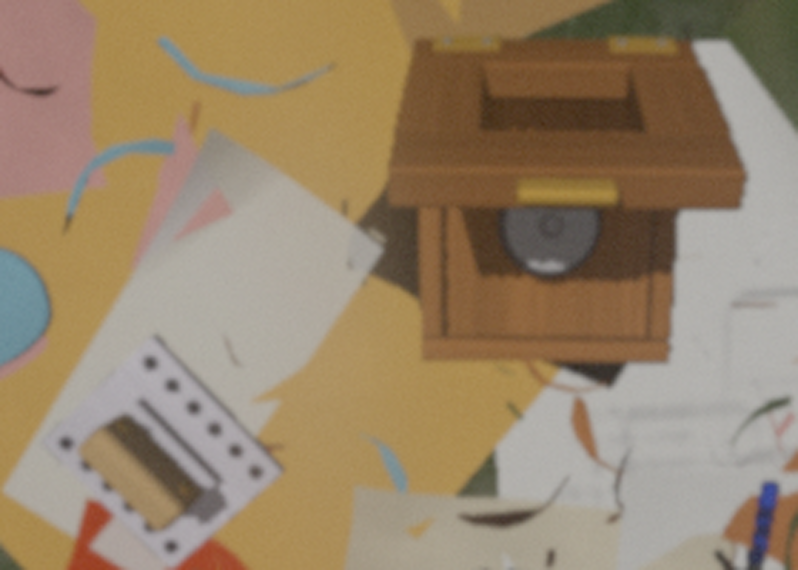

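Run:
```python
from h import *
s,c=load('w1.pkl'); t,d=load('top0.pkl')
g=lambda x,y:(140+x/2.85-.3,30+y/2.85-.3); f=lambda x,y:(220+x/4-.4,130+y/4-.4)
for n,a,b in [('FL z24',g(424,360),f(457,298)),('FR',g(668,362),f(658,362)),('pin58',g(551,224),f(594,214)),('lid in L',g(390,205),f(507,133)),('lid in R',g(742,208),f(736,202)),('lid out L',g(392,168),f(513,103)),('tab mid',g(567,190),f(620,160)),('pL12',g(44,438),f(100,270)),('pT',g(155,336),f(232,216)),('pR',g(284,468),f(295,366))]:
    print(n,tri([(c,a,s),(d,b,None)]).round(1))
J=onz(c,[g(424,360),g(668,362)],24,s); y=J[0]-J[1];print(J.round(1),np.linalg.norm(y),np.arctan2(-y[0],y[1]));
print('pin',onz(c,[g(551,224)],58,s))
```

```text
FL z24 [496.1 -61.2  33.5]
FR [ 461.  -181.6   29.1]
pin58 [ 544.8 -139.7   59.2]
lid in L [570.9 -82.6 164.9]
lid in R [ 536.9 -204.1  160.4]
lid out L [583.6 -86.5 175.2]
tab mid [ 559.1 -144.   157.6]
pL12 [509.2 154.8  15. ]
pT [544.6  76.   12.7]
pR [455.1  35.5   6.2]
[[ 494.7  -60.1   24. ]
 [ 459.9 -182.    24. ]] 126.78218625042996 -0.27815766028975003
pin [[ 544.77071116 -139.61316626   58.        ]]
```

Pin (545,-140) has a triangulated height of 59 against the given 58, and the lid is at 1.16 rad. I'll go over and behind the lid.

Emit:
send_rows --pt "0.034 0.004 0 0 0 0.002 1" --pt "0.034 0.004 0 0 0 0.002 1" --pt "0.034 0.004 0 0 0 0.002 1" --pt "0.034 0.004 0 0 0 0.002 1" --pt "0.034 0.004 0 0 0 0.002 1" --pt "0 0 0.03 0 0 0 1" --pt "0 0 0.03 0 0 0 1" --pt "0 0 0.03 0 0 0 1"

```text
time_s: 2.87
eef_pos: [648.0, -180.6, 239.7]
orientation: [0.001, 0.989, -0.148, 0.003]
contact_force: [1.1, 0.3, 0.6]
width: 0.6
```

```bash
cat >> h.py <<'E'
def ju():
    s=ctrl.state(); p=s['eef_pos']; x=np.array([np.cos(-.283),np.sin(-.283)]); d=p[:2]-np.array([544.8,-139.7]); print('u(from hinge) %.1f v %.1f z %.1f'%(d@x-70,d@np.array([-x[1],x[0]]),p[2]))
E
python3 - <<'E'
from h import *
go([639,-167,145],-.283);ju()
E
```

```text
pos [ 648.  -180.6  239.7] yaw -0.297 tilt [ 0.0054 -0.0023] F [1.1 0.3 0.6] w 0.6 t 2.87 delta tool mm [-13.2 -10.4  94.6]
az -0.014
u(from hinge) 40.6 v -10.4 z 239.7
```

Emit:
send_rows --pt "0 -0.003 0.03 0 0 -0.005 1" --pt "0 -0.003 0.03 0 0 -0.005 1" --pt "0 -0.002 0.025 0 0 -0.004 1" --pt "-0.01 -0.002 0.008 0 0 0 1" --pt "-0.015 0 0 0 0 0 1" --pt "-0.01 0 0 0 0 0 1" --pt "0 0 0 0 0 0 1"

```text
time_s: 3.45
eef_pos: [607.1, -172.1, 132.1]
orientation: [0.003, 0.989, -0.148, -0.005]
contact_force: [0.2, -0.5, 0.6]
width: 0.6
```

Run:
```python
from h import *
go([639,-167,145],-.283);ju()
s,c=snap('scene','s2.png'); a=c['image'][100:260,220:420]; cv2.imwrite('pics/s2z.png',cv2.resize(a,None,fx=3.7,fy=3.7,interpolation=cv2.INTER_CUBIC))
```

```text
pos [ 607.1 -172.1  132.1] yaw -0.296 tilt [-0.0098 -0.0037] F [ 0.2 -0.5  0.6] w 0.6 t 3.45 delta tool mm [ 28.9 -14.1 -13.2]
az -0.013
u(from hinge) -1.1 v -13.7 z 132.1
```

View pics/s2z.png

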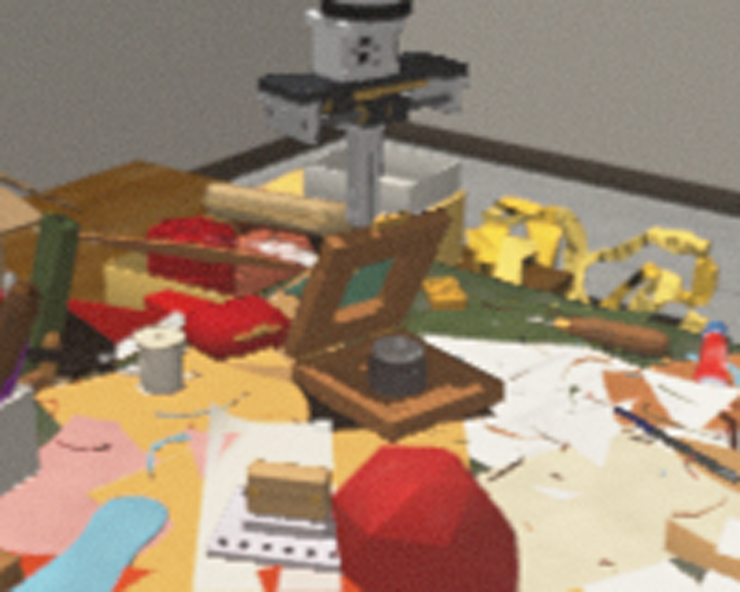

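Emit:
send_rows --pt "-0.006 -0.006 -0.007 0 0 -0.006 1" --pt "-0.008 -0.006 -0.005 0 0 -0.006 1" --pt "-0.012 0 0.002 0 0 0 1" --pt "-0.012 0 0.004 0 0 0 1" --pt "-0.01 0 0.005 0 0 0 1" --pt "0 0 0 0 0 0 1"

```text
time_s: 4.0
eef_pos: [565.6, -146.9, 138.4]
orientation: [0.003, 0.99, -0.142, -0.001]
contact_force: [0.5, 0.6, 0.9]
width: 0.2
```

Run:
```python
from h import *
go([558,-143,129],-.283);ju()
s,c=snap('scene','s3.png'); a=c['image'][100:260,220:420]; cv2.imwrite('pics/s3z.png',cv2.resize(a,None,fx=3.7,fy=3.7,interpolation=cv2.INTER_CUBIC))
```

```text
pos [ 565.6 -146.9  138.4] yaw -0.285 tilt [-0.0029 -0.0063] F [0.5 0.6 0.9] w 0.2 t 4.00 delta tool mm [-8.4 -1.7  9.4]
az -0.002
u(from hinge) -48.0 v -1.1 z 138.4
```

View pics/s3z.png

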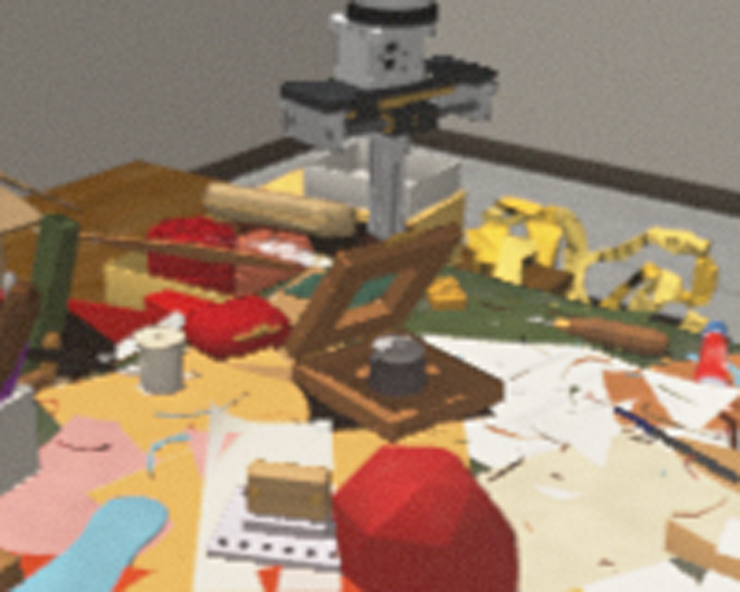

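The lid is following the fingers. I'll carry on round the arc.

Emit:
send_rows --pt "-0.014 0 0.012 0 0 0 1" --pt "-0.014 0 0.012 0 0 0 1" --pt "-0.012 0 0.012 0 0 0 1" --pt "-0.01 0 0.013 0 0 0 1" --pt "-0.008 0 0.013 0 0 0 1" --pt "-0.006 0 0.01 0 0 0 1" --pt "0 0 0 0 0 0 1"

```text
time_s: 4.63
eef_pos: [511.2, -129.5, 71.0]
orientation: [0.004, 0.99, -0.141, 0.006]
contact_force: [0.3, 0.0, 0.1]
width: 0.5
```

Run:
```python
from h import *
go([558,-143,129],-.283);ju()
```

```text
pos [ 511.2 -129.5   71. ] yaw -0.283 tilt [ 0.0101 -0.0094] F [0.3 0.  0.1] w 0.5 t 4.63 delta tool mm [ 49.5   0.2 -57.4]
az -0.0
u(from hinge) -105.1 v 0.4 z 71.0
```

Emit:
send_rows --pt "-0.005 0 0.008 0 0 0 1" --pt "-0.004 0 0.008 0 0 0 1" --pt "-0.003 0 0.006 0 0 0 1" --pt "0 0 0.004 0 0 0 1" --pt "0 0 0 0 0 0 1"

```text
time_s: 5.05
eef_pos: [502.5, -126.5, 44.9]
orientation: [0.004, 0.99, -0.141, 0.008]
contact_force: [-0.4, -0.1, 0.2]
width: 0.3
```

Run:
```python
from h import *
go([558,-143,129],-.283);ju()
```

```text
pos [ 502.5 -126.5   44.9] yaw -0.283 tilt [ 0.0141 -0.0102] F [-0.4 -0.1  0.2] w 0.3 t 5.05 delta tool mm [ 59.2   0.8 -83.2]
az 0.0
u(from hinge) -114.3 v 0.8 z 44.9
```

Emit:
send_rows --pt "-0.001 0 0.003 0 0 0 1" --pt "0 0 0.002 0 0 0 1" --pt "0 0 0.001 0 0 0 1" --pt "0 0 0.001 0 0 0 1"

```text
time_s: 5.38
eef_pos: [502.0, -126.4, 39.8]
orientation: [0.005, 0.99, -0.141, 0.007]
contact_force: [-13.3, 2.7, 36.8]
width: 0.5
```

Emit:
send_rows --pt "0 0 0.002 0 0 0 1" --pt "0 0 0.001 0 0 0 1"

```text
time_s: 5.55
eef_pos: [502.0, -126.3, 39.9]
orientation: [0.005, 0.99, -0.141, 0.007]
contact_force: [-12.1, 3.5, 27.9]
width: 0.8
```

Contact at z=39.8 with 37 N up means the lid is down on its stop. I'll rise, open and check from above.

Emit:
send_rows --pt "0 0 -0.03 0 0 0 1" --pt "0 0 -0.04 0 0 0 1" --pt "0 0 -0.04 0 0 0 1" --pt "0 0 -0.04 0 0 0 0" --pt "0 0 -0.04 0 0 0 -1" --pt "0 0 -0.02 0 0 0 -1" --pt "0 0 0 0 0 0 -1" --pt "0 0 0 0 0 0 -1"

```text
time_s: 6.22
eef_pos: [498.6, -122.8, 260.8]
orientation: [0.005, 0.99, -0.14, 0.007]
contact_force: [-0.2, 0.6, -1.0]
width: 30.4
```

Run:
```python
from h import *
go([470,95,250],.41)
s,c=snap('wrist','w4.png'); save('w4.pkl',s,c)
```

```text
pos [ 498.6 -122.8  260.8] yaw -0.282 tilt [ 0.0125 -0.0121] F [-0.2  0.6 -1. ] w 30.4 t 6.22 delta tool mm [ -88.2 -201.3    7.8]
az -0.692
```

View pics/w4.png

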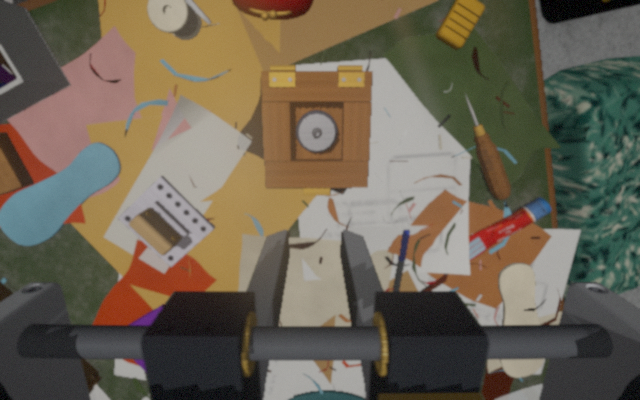

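The lid is shut: the frame runs from (264,70) to (371,188) with the pad and pin at (318,132) in the window. I'll refine the jig yaw and pin position from this view.

Run:
```python
import cv2
a=cv2.imread('pics/w4.png')[60:200,250:390]; cv2.imwrite('pics/w4z.png',cv2.resize(a,None,fx=4.28,fy=4.28,interpolation=cv2.INTER_CUBIC))
```

```text
(no output)
```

View pics/w4z.png

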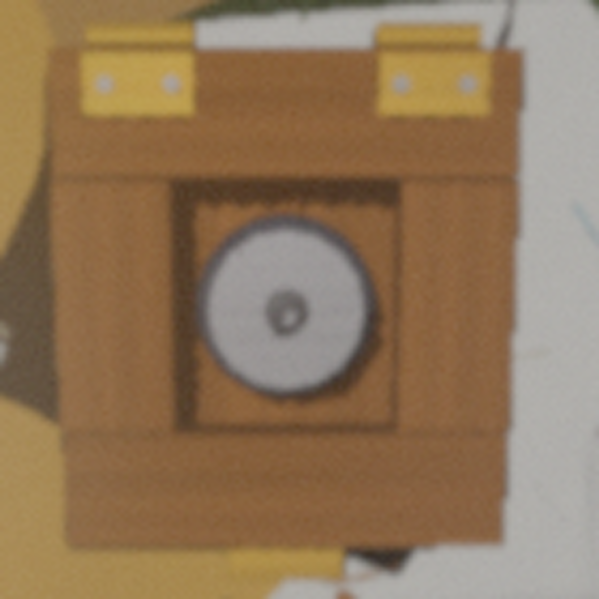

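Emit:
send_rows --pt "0 -0.03 0 0 0 -0.1 -1" --pt "0 -0.03 0 0 0 -0.1 -1" --pt "0 -0.03 0 0 0 -0.1 -1" --pt "0 -0.03 0 0 0 -0.1 -1" --pt "0 -0.03 0 0 0 -0.1 -1" --pt "0 0 0 0 0 -0.1 -1" --pt "0 0 0 0 0 -0.08 -1" --pt "0 0 0 0 0 0 -1"

```text
time_s: 6.93
eef_pos: [506.3, 31.7, 246.6]
orientation: [0.004, 0.977, 0.213, -0.003]
contact_force: [0.0, 0.8, 0.4]
width: 87.4
```

Run:
```python
from h import *
go([450,85,230],.41)
```

```text
pos [506.3  31.7 246.6] yaw 0.429 tilt [-0.0039 -0.0093] F [0.  0.8 0.4] w 87.4 t 6.93 delta tool mm [-28.9 -72.1  16.4]
az 0.019
```

Run:
```python
from h import *
s,c=load('w4.pkl'); g=lambda x,y:(250+x/4.28-.4,60+y/4.28-.4)
C=onz(c,[g(50,49),g(521,49),g(501,543),g(67,548)],40,s)
print(C.round(1),C.mean(0).round(1),[np.linalg.norm(C[i]-C[i-1]).round(1) for i in range(4)])
e=(C[0]+C[1]-C[2]-C[3]); print('yaw x',np.arctan2(e[1],e[0])); e=(C[0]+C[3]-C[1]-C[2]); print('yaw y',np.arctan2(-e[0],e[1]))
W=onz(c,[g(173,181),g(400,181),g(395,430),g(177,432)],40,s);print('win',W.mean(0).round(1))
print('pad centre',onz(c,[g(287,306)],48,s).round(1),'pin',onz(c,[g(287,311)],58,s).round(1))
```

```text
[[ 628.1  -98.1   40. ]
 [ 593.  -220.    40. ]
 [ 461.2 -182.2   40. ]
 [ 495.5  -59.    40. ]] [ 544.4 -139.8   40. ] [np.float64(138.4), np.float64(126.9), np.float64(137.2), np.float64(127.9)]
yaw x -0.2833405508417561
yaw y -0.2759259213554798
win [ 544.1 -140.1   40. ]
pad centre [[ 545.4 -140.6   48. ]] pin [[ 544.9 -140.3   58. ]]
```

Emit:
send_rows --pt "-0.01 -0.024 0 0 0 0.005 -1" --pt "-0.01 -0.024 0 0 0 0.005 -1" --pt "-0.008 -0.024 0 0 0 0.005 -1" --pt "0 0 0 0 0 0 -1" --pt "0 0 0 0 0 0 -1"

```text
time_s: 7.35
eef_pos: [447.4, 85.6, 240.2]
orientation: [0.003, 0.98, 0.197, -0.007]
contact_force: [-0.8, -0.6, 0.6]
width: 94.2
```

Run:
```python
from h import *
go([480.8,96,230],.41)
s,c=snap('wrist','w5.png'); save('w5.pkl',s,c)
```

```text
pos [447.4  85.6 240.2] yaw 0.396 tilt [-0.0134 -0.0084] F [-0.8 -0.6  0.6] w 94.2 t 7.35 delta tool mm [35.   3.3  9.7]
az -0.014
```

View pics/w5.png

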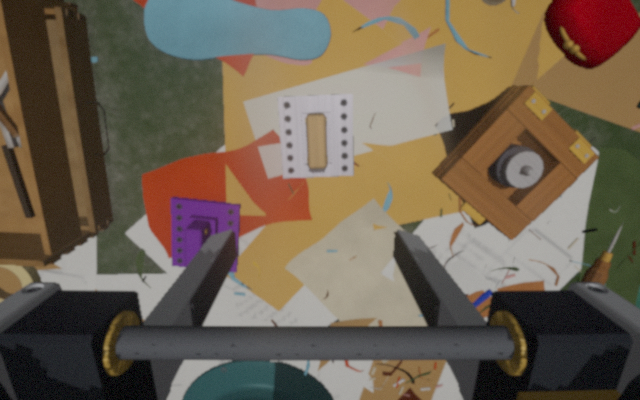

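The plate and its handle are clear at (317,140), and the purple decoy at (205,232) is out of the way. I'll measure from an enlargement.

Run:
```python
import cv2
a=cv2.imread('pics/w5.png')[85:190,265:370]; cv2.imwrite('pics/w5z.png',cv2.resize(a,None,fx=5.7,fy=5.7,interpolation=cv2.INTER_CUBIC))
```

```text
(no output)
```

View pics/w5z.png

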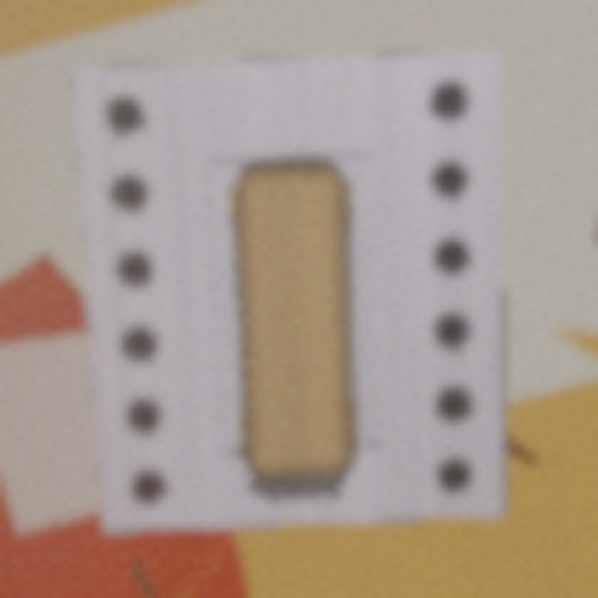

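Run:
```python
from h import *
s,c=load('w5.pkl'); g=lambda x,y:(265+x/5.7-.4,85+y/5.7-.4)
def rep(n,Q):
    print(n,Q.mean(0).round(1),[np.linalg.norm(Q[i]-Q[i-1]).round(1) for i in range(4)]); e=Q[0]+Q[1]-Q[2]-Q[3]; f=Q[0]+Q[3]-Q[1]-Q[2]; print('yaw',np.arctan2(e[1],e[0]).round(3),np.arctan2(-f[0],f[1]).round(3))
rep('plate',onz(c,[g(82,62),g(500,55),g(505,515),g(104,531)],12,s))
rep('holes',onz(c,[g(124,115),g(449,101),g(454,475),g(149,487)],12,s))
rep('handle',onz(c,[g(236,161),g(347,161),g(353,480),g(248,476)],58,s))
go([481,96,200],.41)
```

```text
plate [480.8  96.2  12. ] [np.float64(100.5), np.float64(87.0), np.float64(98.4), np.float64(89.7)]
yaw 0.428 0.425
holes [480.3  96.8  12. ] [np.float64(79.9), np.float64(68.2), np.float64(80.0), np.float64(67.7)]
yaw 0.439 0.437
handle [481.4  97.2  58. ] [np.float64(60.2), np.float64(20.8), np.float64(61.0), np.float64(20.7)]
yaw 0.427 0.377
pos [447.4  85.8 240.2] yaw 0.397 tilt [-0.0137 -0.0082] F [0.8 0.7 0.4] w 94.0 t 7.40 delta tool mm [35.6  3.4 39.6]
az -0.013
```

```bash
cat >> h.py <<'E'
def lev():
    A=Rs(ctrl.state()); t=A.T@np.array([0,0,-1.]); print('level turn',np.cross([0,0,1],t).round(4))
E
python3 - <<'E'
from h import *
go([480.8,96.5,80],.432);lev()
E
```

```text
pos [447.4  85.8 240.2] yaw 0.397 tilt [-0.0137 -0.0082] F [0.8 0.7 0.4] w 94.0 t 7.40 delta tool mm [ 37.5   2.6 159.6]
az -0.035
level turn [ 0.0023  0.0158 -0.    ]
```

Emit:
send_rows --pt "0.012 0.001 0.03 0.001 0.005 -0.01 -1" --pt "0.012 0.001 0.03 0.001 0.005 -0.01 -1" --pt "0.01 0 0.03 0 0.005 -0.01 -1" --pt "0 0 0.03 0 0 -0.005 -1" --pt "0 0 0.02 0 0 0 -1" --pt "0 0 0 0 0 0 -1" --pt "0 0 0 0 0 0 -1"

```text
time_s: 7.98
eef_pos: [483.4, 92.4, 91.8]
orientation: [-0.0, 0.978, 0.207, -0.0]
contact_force: [0.8, 0.3, 1.3]
width: 93.9
```

Run:
```python
from h import *
go([480.8,96.5,80],.432);lev()
s,c=snap('wrist','w6.png'); save('w6.pkl',s,c)
```

```text
pos [483.4  92.4  91.8] yaw 0.416 tilt [-0.0008  0.0006] F [0.8 0.3 1.3] w 93.9 t 7.98 delta tool mm [-0.7 -4.8 11.8]
az -0.016
level turn [-0.0008  0.0005  0.    ]
```

View pics/w6.png

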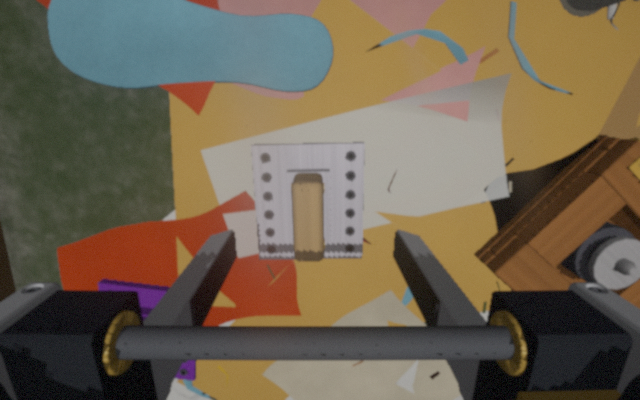

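The handle spans x 293-323 and the plate spans (253,143)-(363,258), between the fingers. I'll recheck the centre from this close view.

Run:
```python
import cv2
a=cv2.imread('pics/w6.png')[130:270,240:380]; cv2.imwrite('pics/w6z.png',cv2.resize(a,None,fx=4.28,fy=4.28,interpolation=cv2.INTER_CUBIC))
```

```text
(no output)
```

View pics/w6z.png

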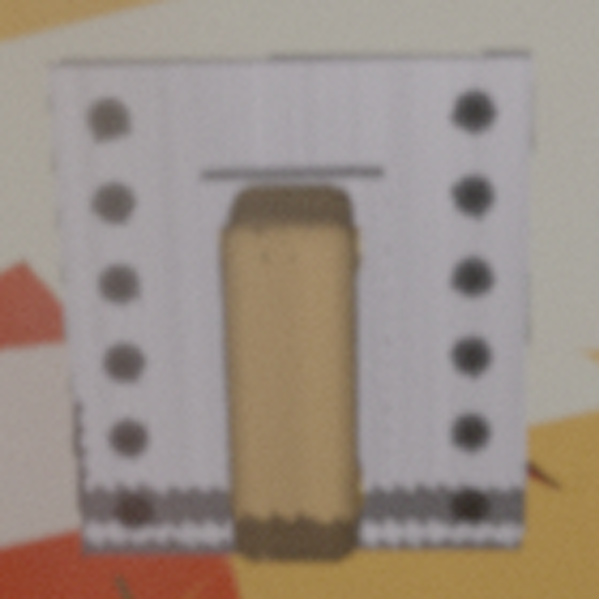

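Run:
```python
from h import *
s,c=load('w6.pkl'); g=lambda x,y:(240+x/4.28-.4,130+y/4.28-.4)
def rep(n,Q):
    print(n,Q.mean(0).round(1),[np.linalg.norm(Q[i]-Q[i-1]).round(1) for i in range(4)]); e=Q[0]+Q[1]-Q[2]-Q[3]; f=Q[0]+Q[3]-Q[1]-Q[2]; print('yaw',np.arctan2(e[1],e[0]).round(3),np.arctan2(-f[0],f[1]).round(3))
rep('plate',onz(c,[g(52,63),g(530,54),g(523,547),g(85,550)],12,s))
rep('holes',onz(c,[g(108,119),g(474,110),g(468,505),g(136,509)],12,s))
rep('handle',onz(c,[g(221,225),g(356,221),g(358,556),g(235,556)],58,s))
go([481,97,28],.43)
```

```text
plate [481.2  96.7  12. ] [np.float64(99.0), np.float64(87.9), np.float64(99.9), np.float64(89.3)]
yaw 0.438 0.43
holes [480.6  96.6  12. ] [np.float64(79.4), np.float64(68.1), np.float64(80.2), np.float64(67.1)]
yaw 0.439 0.436
handle [482.3  97.1  58. ] [np.float64(57.2), np.float64(21.1), np.float64(57.9), np.float64(20.7)]
yaw 0.434 0.433
pos [483.4  92.3  92.1] yaw 0.416 tilt [-0.0004  0.0004] F [-2.1 -1.  -0. ] w 94.0 t 8.03 delta tool mm [-0.3 -5.3 64.1]
az -0.014
```

Emit:
send_rows --pt "0 -0.003 0.02 0 0 -0.01 -1" --pt "0 -0.002 0.02 0 0 -0.009 -1" --pt "0 0 0.013 0 0 0 -1" --pt "0 0 0.005 0 0 0 -1" --pt "0 0 0 0 0 0 -1"

```text
time_s: 8.45
eef_pos: [487.0, 95.8, 39.1]
orientation: [0.001, 0.977, 0.213, 0.005]
contact_force: [0.4, -1.0, -0.8]
width: 94.2
```

Run:
```python
from h import *
go([480.9,96.7,28],.435);lev()
```

```text
pos [487.   95.8  39.1] yaw 0.430 tilt [0.0101 0.0003] F [ 0.4 -1.  -0.8] w 94.2 t 8.45 delta tool mm [-5.3 -3.4 11. ]
az -0.005
level turn [ 0.0039 -0.0093  0.    ]
```

Emit:
send_rows --pt "-0.003 -0.002 0.005 0.002 -0.005 -0.003 -1" --pt "-0.003 -0.001 0.005 0.001 -0.004 -0.002 -1" --pt "0 0 0 0 0 0 -1" --pt "0 0 0 0 0 0 -1"

```text
time_s: 8.78
eef_pos: [482.1, 95.7, 31.8]
orientation: [0.001, 0.977, 0.215, 0.002]
contact_force: [0.8, 0.4, 0.4]
width: 93.9
```

Run:
```python
from h import *
go([480.9,96.7,28],.435);lev()
```

```text
pos [482.1  95.7  31.8] yaw 0.434 tilt [ 0.0046 -0.0009] F [0.8 0.4 0.4] w 93.9 t 8.78 delta tool mm [-0.7 -1.4  3.8]
az -0.001
level turn [ 0.0028 -0.0038  0.    ]
```

Emit:
send_rows --pt "-0.001 -0.001 0.003 0.002 -0.003 0 -1" --pt "0 0 0 0 0 0 0" --pt "0 0 0 0 0 0 1" --pt "0 0 0 0 0 0 1" --pt "0 0 0 0 0 0 1" --pt "0 0 0 0 0 0 1" --pt "0 0 0 0 0 0 1" --pt "0 0 0 0 0 0 1" --pt "0 0 0 0 0 0 1" --pt "0 0 0 0 0 0 1" --grip_force 40

```text
time_s: 9.62
eef_pos: [481.3, 96.3, 29.7]
orientation: [0.0, 0.977, 0.215, 0.001]
contact_force: [-0.5, -0.0, -0.3]
width: 37.5
```

Run:
```python
from h import *
go([480.9,96.7,28],.435);lev()
s,c=snap('wrist','w7.png'); save('w7.pkl',s,c)
```

```text
pos [481.3  96.3  29.7] yaw 0.434 tilt [ 0.0023 -0.0002] F [-0.5 -0.  -0.3] w 37.5 t 9.62 delta tool mm [-0.2 -0.5  1.7]
az -0.001
level turn [ 0.0012 -0.002   0.    ]
```

View pics/w7.png

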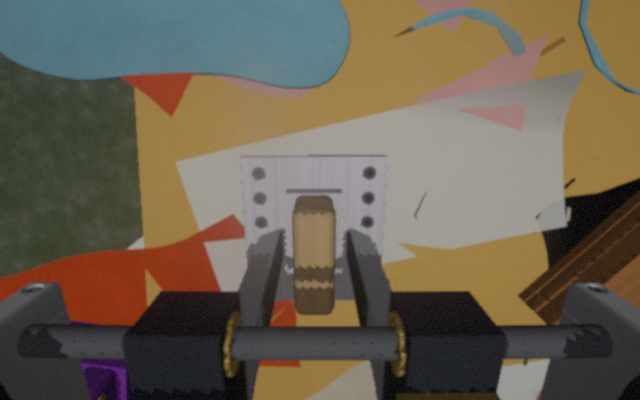

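The handle is centred between the fingers, which are still closing (37 mm). I'll keep closing.

Emit:
send_rows --pt "0 0 0 0 0 0 1" --pt "0 0 0 0 0 0 1" --pt "0 0 0 0 0 0 1" --pt "0 0 0 0 0 0 1" --pt "0 0 0 0 0 0 1" --pt "0 0 0 0 0 0 1"

```text
time_s: 10.17
eef_pos: [481.3, 96.3, 29.7]
orientation: [0.0, 0.977, 0.215, 0.001]
contact_force: [0.3, -0.3, 0.1]
width: 21.7
```

Run:
```python
from h import *
go([480.9,96.7,28],.435);lev()
```

```text
pos [481.3  96.3  29.7] yaw 0.434 tilt [ 0.0023 -0.0003] F [ 0.3 -0.3  0.1] w 21.7 t 10.17 delta tool mm [-0.2 -0.6  1.7]
az -0.001
level turn [ 0.0012 -0.002   0.    ]
```

Emit:
send_rows --pt "0 0 -0.01 0 0 0 1" --pt "0 0 -0.015 0 0 0 1" --pt "0 0 -0.025 0 0 0 1" --pt "0 0 -0.03 0 0 0 1" --pt "0 0 -0.03 0 0 0 1" --pt "0 0 -0.02 0 0 0.06 1" --pt "0 0 0 0 0 0.08 1" --pt "0 0 0 0 0 0.08 1" --pt "0 0 0 0 0 0.08 1" --pt "0 0 0 0 0 0.08 1"

```text
time_s: 11.0
eef_pos: [478.8, 97.3, 171.9]
orientation: [-0.001, 1.0, 0.022, 0.001]
contact_force: [-0.4, -0.4, -1.4]
width: 22.1
```

Run:
```python
from h import *
go([544.8,-140,155],-.281);lev()
```

```text
pos [478.8  97.3 171.9] yaw 0.044 tilt [0.0011 0.0011] F [-0.4 -0.4 -1.4] w 22.1 t 11.00 delta tool mm [ 55.6 239.9  16.8]
az 0.325
level turn [-0.001  -0.0012  0.    ]
```

Emit:
send_rows --pt "0 0.01 0 0 0 0.08 1" --pt "0 0.015 0 0 0 0.08 1" --pt "0 0.02 0 0 0 0.08 1" --pt "0 0.02 0 0 0 0.06 1" --pt "0 0.02 0 0 0 0.02 1" --pt "0 0 0 0 0 0 1"

```text
time_s: 11.5
eef_pos: [464.7, 11.5, 175.5]
orientation: [-0.002, 0.989, -0.147, 0.001]
contact_force: [0.5, -0.7, -2.1]
width: 21.6
```

Run:
```python
from h import *
go([544.8,-140,155],-.281);lev()
```

```text
pos [464.7  11.5 175.5] yaw -0.295 tilt [0.0025 0.0027] F [ 0.5 -0.7 -2.1] w 21.6 t 11.50 delta tool mm [120.6 121.7  20.3]
az -0.014
level turn [-0.0034 -0.0016  0.    ]
```

Emit:
send_rows --pt "0.015 0.015 0 0 0 -0.004 1" --pt "0.02 0.02 0 0 0 -0.004 1" --pt "0.02 0.02 0 0 0 -0.004 1" --pt "0.02 0.02 0 0 0 0 1" --pt "0.02 0.02 0.003 -0.001 -0.001 0 1" --pt "0.015 0.015 0.003 -0.001 -0.001 0 1" --pt "0 0 0 0 0 0 1" --pt "0 0 0 0 0 0 1"

```text
time_s: 12.17
eef_pos: [539.4, -133.9, 172.7]
orientation: [-0.001, 0.99, -0.14, 0.001]
contact_force: [-0.1, 0.5, -1.5]
width: 22.0
```

Run:
```python
from h import *
go([544.8,-140,155],-.281);lev()
s,c=snap('wrist','w8.png'); save('w8.pkl',s,c)
```

```text
pos [ 539.4 -133.9  172.7] yaw -0.282 tilt [0.0015 0.0015] F [-0.1  0.5 -1.5] w 22.0 t 12.17 delta tool mm [ 6.9  4.4 17.7]
az -0.001
level turn [-0.0018 -0.0011  0.    ]
```

View pics/w8.png

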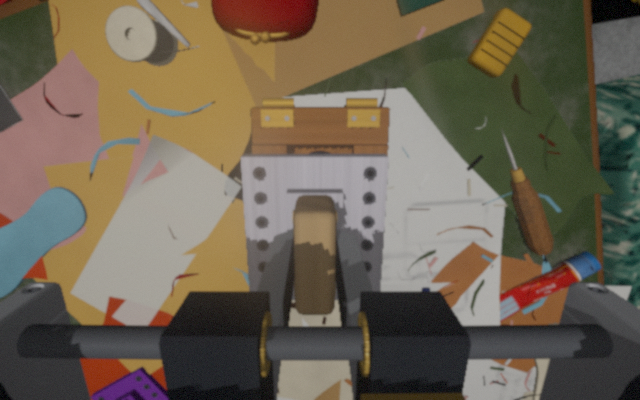

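The plate is held level and square over the jig, with its far edge at (243,155)-(387,155) and four holes visible per side. I'll check the in-hand offset.

Run:
```python
from h import *
s,c=load('w8.pkl'); s0,c0=load('w7.pkl'); A=Rs(s)
for n,ss,cc,z,uv in [('now',s,c,172.7-29.7+12,[(243,155),(387,155),(260,173),(370,173),(260,198),(369,198)]),('grasp',s0,c0,12,[(241,156),(387,156),(259,173),(369,173),(260,198),(368,198)])]:
    P=onz(cc,uv,z,ss); print(n,((P-ss['eef_pos'])@Rs(ss)).round(1).tolist())
im=c['image']; cv2.imwrite('pics/w8z.png',cv2.resize(im[90:300,220:420],None,fx=2.85,fy=2.85,interpolation=cv2.INTER_CUBIC))
```

```text
now [[50.1, -43.3, 17.9], [50.2, 43.8, 17.7], [39.0, -33.5, 17.8], [39.1, 34.0, 17.7], [23.0, -34.2, 17.8], [23.0, 34.2, 17.7]]
grasp [[49.7, -44.7, 17.8], [49.7, 43.7, 17.9], [39.1, -34.3, 17.7], [39.2, 33.3, 17.8], [23.1, -34.4, 17.7], [23.2, 33.4, 17.8]]
```

View pics/w8z.png

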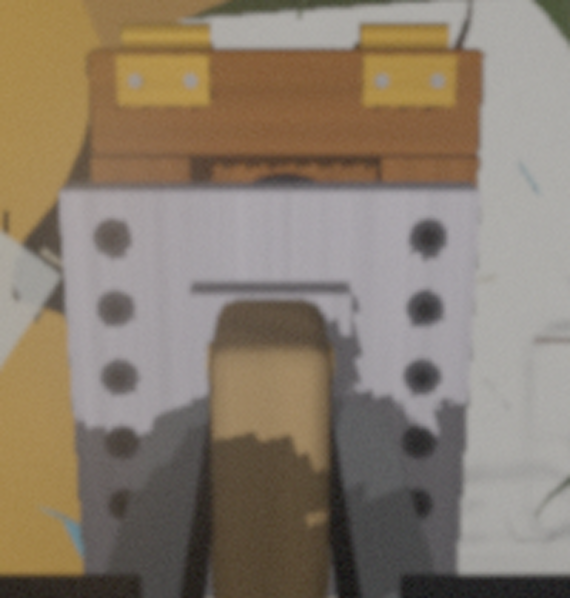

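Run:
```python
from h import *
s,c=load('w8.pkl'); g=lambda x,y:(220+x/2.85-.3,90+y/2.85-.3)
P=onz(c,[g(286.5,80),g(88,50),g(483,50),g(285.7,50)],[41,40,40,40],s)
x=np.array([np.cos(-.281),np.sin(-.281)]);y=np.array([-x[1],x[0]])
for p in P: d=p[:2]-[544.8,-140]; print(p.round(1),'jig xy',(d@x).round(1),(d@y).round(1))
t=np.array([544.8,-140])+0.5*x+0.2*y*0; go([*t,110],-.281)
```

```text
[ 601.8 -157.1   41. ] jig xy 59.5 -0.6
[628.7 -98.1  40. ] jig xy 69.0 63.6
[ 593.3 -220.7   40. ] jig xy 69.0 -64.1
[ 610.9 -159.4   40. ] jig xy 68.9 -0.3
pos [ 539.3 -134.   172.7] yaw -0.282 tilt [0.0016 0.0011] F [-0.3  0.4 -1.4] w 21.4 t 12.22 delta tool mm [ 7.4  4.3 62.7]
az -0.001
```

The jig estimates agree to within 1 mm. I'll align over the pin.

Emit:
send_rows --pt "0.003 0.002 0.012 0 0 0 1" --pt "0.003 0.002 0.015 0 0 0 1" --pt "0.001 0 0.015 0 0 0 1" --pt "0 0 0.015 0 0 0 1" --pt "0 0 0 0 0 0 1" --pt "0 0 0 0 0 0 1"

```text
time_s: 12.72
eef_pos: [544.2, -135.8, 112.7]
orientation: [-0.001, 0.99, -0.138, 0.001]
contact_force: [0.2, -0.7, -0.3]
width: 21.6
```

Run:
```python
from h import *
go([545.1,-140.1,90],-.281);lev()
```

```text
pos [ 544.2 -135.8  112.7] yaw -0.276 tilt [0.0028 0.0022] F [ 0.2 -0.7 -0.3] w 21.6 t 12.72 delta tool mm [ 2.   3.9 22.7]
az 0.005
level turn [-0.0029 -0.0021  0.    ]
```

Emit:
send_rows --pt "0.001 0.002 0.004 -0.001 -0.001 0.002 1" --pt "0.001 0.002 0.004 -0.001 -0.001 0.002 1" --pt "0 0 0.002 0 0 0 1" --pt "0 0 0 0 0 0 1" --pt "0 0 0 0 0 0 1"

```text
time_s: 13.13
eef_pos: [545.8, -139.9, 103.8]
orientation: [-0.0, 0.99, -0.139, 0.001]
contact_force: [1.1, 0.5, -1.2]
width: 21.7
```

Run:
```python
from h import *
go([545.1,-140.1,85],-.281);lev()
```

```text
pos [ 545.8 -139.9  103.8] yaw -0.279 tilt [0.0025 0.0002] F [ 1.1  0.5 -1.2] w 21.7 t 13.13 delta tool mm [-0.7  0.4 18.8]
az 0.002
level turn [-0.0008 -0.0023  0.    ]
```

Emit:
send_rows --pt "-0.001 0 0.005 0 -0.001 0.001 1" --pt "0 0 0.004 0 -0.001 0 1" --pt "0 0 0.003 0 0 0 1" --pt "0 0 0 0 0 0 1"

```text
time_s: 13.47
eef_pos: [545.2, -139.7, 91.3]
orientation: [-0.0, 0.99, -0.14, 0.001]
contact_force: [0.3, 0.1, -1.3]
width: 21.6
```

Run:
```python
from h import *
go([545.1,-140.1,85],-.281);lev()
```

```text
pos [ 545.2 -139.7   91.3] yaw -0.280 tilt [0.0017 0.0004] F [ 0.3  0.1 -1.3] w 21.6 t 13.47 delta tool mm [0.  0.4 6.3]
az 0.001
level turn [-0.0008 -0.0015  0.    ]
```

Emit:
send_rows --pt "0 0 0.003 0 0 0 1" --pt "0 0 0.003 0 0 0 1" --pt "0 0 0.002 0 0 0 1" --pt "0 0 0 0 0 0 1"

```text
time_s: 13.8
eef_pos: [545.1, -139.6, 82.2]
orientation: [-0.0, 0.99, -0.139, 0.001]
contact_force: [-0.2, -0.5, -1.7]
width: 21.9
```

Run:
```python
from h import *
go([545.1,-140.1,78],-.281);lev()
```

```text
pos [ 545.1 -139.6   82.2] yaw -0.280 tilt [0.0013 0.0005] F [-0.2 -0.5 -1.7] w 21.9 t 13.80 delta tool mm [0.1 0.5 4.2]
az 0.001
level turn [-0.0009 -0.0011  0.    ]
```

The underside is 5.5 mm below the pin tip with no added force, so the socket is over the pin. I'll go down to the pad, pause, then press.

Emit:
send_rows --pt "0 0 0.002 0 0 0 1" --pt "0 0 0.002 0 0 0 1" --pt "0 0 0.001 0 0 0 1" --pt "0 0 0 0 0 0 1" --pt "0 0 0 0 0 0 1" --pt "0 0 0 0 0 0 1"

```text
time_s: 14.3
eef_pos: [545.3, -139.6, 77.4]
orientation: [-0.0, 0.99, -0.139, 0.001]
contact_force: [-2.1, 1.4, 3.1]
width: 21.8
```

Run:
```python
from h import *
go([545.1,-140.1,69.7],-.281);lev()
```

```text
pos [ 545.3 -139.6   77.4] yaw -0.280 tilt [0.0017 0.0003] F [-2.1  1.4  3.1] w 21.8 t 14.30 delta tool mm [-0.1  0.5  7.7]
az 0.001
level turn [-0.0007 -0.0016  0.    ]
```

Emit:
send_rows --pt "0 0 0 0 0 0 1" --pt "0 0 0.002 0 0 0 1" --pt "0 0 0.002 0 0 0 1" --pt "0 0 0.002 0 0 0 1" --pt "0 0 0.001 0 0 0 1" --pt "0 0 0.001 0 0 0 1" --pt "0 0 0 0 0 0 1" --grip_force 60

```text
time_s: 14.88
eef_pos: [545.6, -139.6, 69.9]
orientation: [0.0, 0.99, -0.139, 0.001]
contact_force: [-4.4, 1.7, 9.7]
width: 21.5
```

Run:
```python
from h import *
go([545.1,-140.1,69.7],-.281);lev()
```

```text
pos [ 545.6 -139.6   69.9] yaw -0.280 tilt [ 0.0024 -0.0004] F [-4.4  1.7  9.7] w 21.5 t 14.88 delta tool mm [-0.3  0.6  0.2]
az 0.001
level turn [-0.0003 -0.0024  0.    ]
```

Emit:
send_rows --pt "-0.0003 0 0.001 0 -0.001 0 1" --pt "-0.0003 0 0.001 0 0 0 1"

```text
time_s: 15.05
eef_pos: [545.6, -139.6, 69.7]
orientation: [0.0, 0.99, -0.14, 0.001]
contact_force: [-12.2, 2.2, 31.1]
width: 21.6
```

Emit:
send_rows --pt "0 0 0.001 0 0 0 1" --pt "0 0 0.001 0 0 0 1"

```text
time_s: 15.22
eef_pos: [545.6, -139.7, 69.7]
orientation: [0.001, 0.99, -0.14, 0.001]
contact_force: [-11.7, 2.0, 26.6]
width: 21.4
```

Run:
```python
from h import *
go([545.1,-140.1,69.7],-.281);lev()
s,c=snap('wrist','w9.png'); save('w9.pkl',s,c)
s,c=snap('scene','s9.png'); a=c['image'][100:260,220:420]; cv2.imwrite('pics/s9z.png',cv2.resize(a,None,fx=3.7,fy=3.7,interpolation=cv2.INTER_CUBIC))
go([545.1,-140.1,69.7],-.281)
```

```text
pos [ 545.6 -139.7   69.7] yaw -0.280 tilt [ 0.0026 -0.0018] F [-11.7   2.   26.6] w 21.4 t 15.22 delta tool mm [-0.4  0.6 -0. ]
az 0.001
level turn [ 0.001 -0.003  0.   ]
pos [ 545.6 -139.7   69.6] yaw -0.280 tilt [ 0.0026 -0.0018] F [-12.2   2.   27. ] w 21.6 t 15.32 delta tool mm [-0.3  0.6 -0.1]
az 0.001
```

View pics/w9.png

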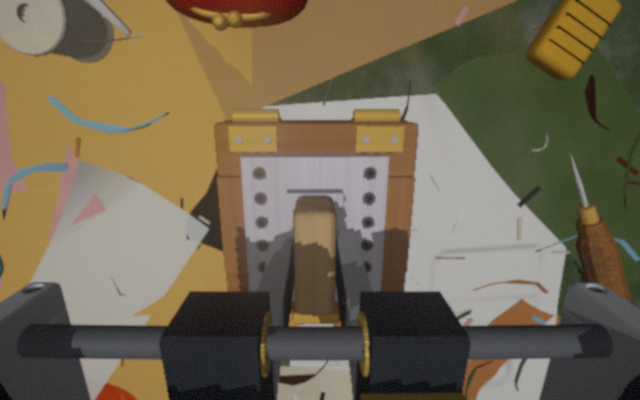

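View pics/s9z.png

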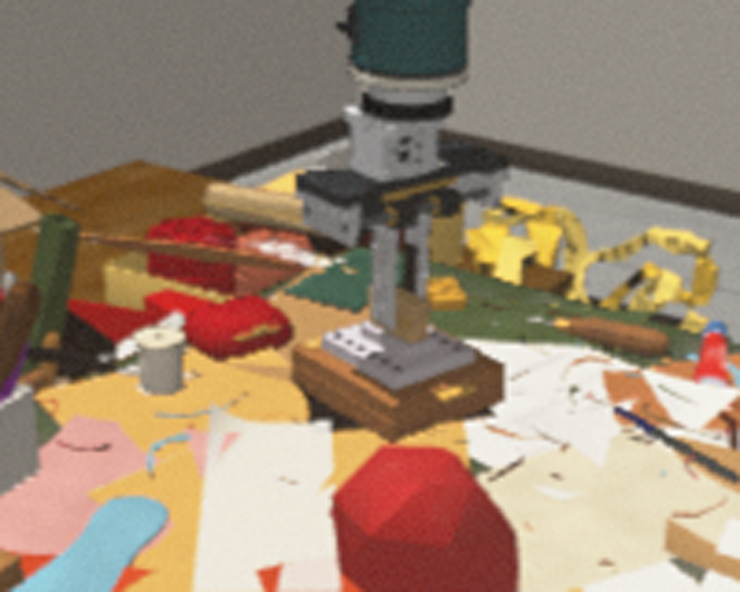

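The plate lies flush and square. Its holes are at the same pixels as in the carry view, (260,173) and (370,173), so it hasn't slipped. The push holds steady at 27 N with TCP z at 69.7, the predicted flush height. Handing in.

Run:
```python
from h import *
ctrl.job_done(); go([545.1,-140.1,69.7],-.281)
```

```text
the job is handed in; nothing more can be done
the job is handed in; nothing more can be done
```

I shut the jig's upper half with the closed fingers. I then took the guide plate by its handle, lowered its socket over the pin and pressed it flush. I handed the job in at about 15.3 s, still gripping with a 60 N setting and pressing at about 27 N; no verdict was reported.

Last checks before handing in:

| Check | Reading |
|---|---|
| Plate height | TCP at 69.6–69.7 mm, the height predicted for flush. Force rose from 10 N to about 30 N when the plate met the frame. |
| Spring pad | Not read directly. At flush height it should be about 8 mm down. |
| Position on pin | Gripper within about 1 mm of the measured pin position. No contact force until the pad, and no slip seen in the wrist view. |
| Square and level | Tool within 0.001 rad of the measured jig yaw, tilt about 0.003 rad. |
| Grip | Fingers at 21.5 mm on the 22 mm handle. |
| Bystanders | The arm touched none of them. The spool, awl and wax block looked undisturbed in the last pictures; the sanding block was not in the last wrist view. |

- **Sideways push:** about 12 N along x remained at the end, from pressing against the frame and pin. The readings stayed steady.
- **Measurement spread:** views of the jig and pin agreed to about 1 mm. Positions of the plate's holes and edges differed by up to 1 mm, which is inside the socket's clearance.

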